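# Pack the stationery box under and over its lift-out tray

## Task

Pack the grey steel stationery box for the meeting room: lay the stapler in the long compartment at the bottom and the box of staples flat in the larger of the two compartments beside it, then seat the lift-out tray level on its ledges above them, with the marker lying in the tray's long trough and the eraser flat in one of the tray's two square wells. The glue stick, the USB stick and the pen look similar but belong to this desk: leave them where they lie. Set things down, do not drop them.

Things in the scene. Friction and masses are not known exactly. Their poses are not given: they have to be found in the camera images.
- box: Open grey box, fixed. Origin centre of underside, y along its length. Inside 180 (x) x 196 (y) mm; walls 4, flared rim to z 71. Floor top z 4; ribs to z 22: stapler compartment x -90 to -6, full length; beside it x -2 to 90: staples y -98 to 32, spare (empty) y 36 to 98. Tray ledges at both y ends, 14 deep, top z 58 (168 clear between). Tray: 5 play a side, either way round.
- tray: Grey lift-out tray, loose, 170 (x) x 186 (y) mm, 0.24 kg. Origin centre of underside, y along its length. Floor 4 mm thick, rim 16 high, walls 3. Handle on a central wall along y: bar 10 thick (x), 100 long (y), z 40 to 56; pinch across x. Long trough for the marker: 77 x 180, centre x -43. Two square wells for the eraser: 77 x 88, centres x +43, y +46 and -46. On the desk at the start.
- stapler: Stapler with red arm and black base, 140 (x) x 36 (y) x 48 mm, 0.24 kg, loose, standing on its base. Origin: centre of the underside, x along its length. The arm on top is 26 mm wide from z = 28 to 48 mm and does not open: pinch it across y.
- staple_box: Small dark grey-green carton of staples, 38 (x) x 60 (y) x 22 mm, loose. Origin: centre of the underside. Pinch across x.
- marker_grey: Marker lying on its side, light grey barrel with dark cap, 20 (x) x 132 (y) x 18 mm, loose. Longer and thinner than the glue stick. Origin: centre of the underside, y along the barrel. Pinch across x.
- eraser: Rubber eraser, white end in a dark sleeve, 21 (x) x 44 (y) x 13 mm, loose. A plain block with no metal plug. Origin: centre of the underside. Pinch across x.
- glue_stick: Glue stick lying on its side, light barrel with dark cap like the marker but shorter and thicker, 24 (x) x 95 (y) x 22 mm. Stays where it is. Origin: centre of the underside, y along the barrel.
- usb_stick: USB stick, black with a narrower metal plug, 18 (x) x 48 (y) x 8 mm, flatter than the eraser. Stays where it is. Origin: centre of the underside.
- pen_1: Thin white ballpoint pen, 11 (x) x 145 (y) x 9 mm. Stays where it is. Origin: centre of the underside, y along the pen.
Not all that is in view belongs to the job. Leave any orange look-alike of the eraser alone. Leave any pink look-alike of the marker_grey alone.

How it is judged:
By the outcome, as a careful person would: the job done as asked, in the order asked, and still so for the second after the job is handed in, with the robot touching nothing.
It also fails if it takes over 122 s, if anything falls off the work surface, if the arm or the gripper's body presses on something with over 40 N, if the wrist force passes 120 N, or if a joint passes its speed limit or range.

## Robot

A 6-joint arm with a two-finger parallel gripper is mounted at the origin on a cart in front of the work surface, level with it; the furniture and walls round the work are solid. World frame = base frame: x ahead of the robot, y to its left, z up, the work surface at z = 0. Lengths are in mm, angles in rad, forces in N, time in s.
With the tool pointing down it reaches from about 375 to 900 mm from the base axis. Payload 3.1 kg.
Tool frame: the origin (TCP) lies on the centre line of the jaws, within the pads' length; the fingertips stand 14 mm ahead of it and the grasp point (between the pads) lies 5 mm behind it (env.nose_length is the distance from the TCP to the fingertips, in mm); z points along the fingers, y is the line along which they close (so a half turn about z gives the same grasp; the last joint's range is limited). The gripper opens to 85 mm and grips with 20 to 120 N. Pads are 22 mm wide; open, the fingers measure 114 mm over their backs; the gripper's body (76 mm by 85 mm) begins 54 mm behind the grasp point. The pads swing forward as they close: fully open they stand 13 mm farther back than shut.
Start: joints at [-1.375, 0.527, 1.433, -0, 1.181, -0.178], TCP at [228.825, -581.581, 245.31] pointing down, gripper open.
Joint ranges: [-3.08, 3.08], [-0.75, 2.2], [0.22, 2.44], [-1.43, 4.57], [0, 2.65], [-2.85, 2.85]. Speed limits (rad/s): [2.79, 2.79, 3.14, 3.14, 3.14, 3.14].

## Interface

Orientations are given as [roll, pitch, yaw] about the fixed x, y, z axes, in that order (R = Rz(yaw) Ry(pitch) Rx(roll)).
In Python, from station import monitor, eyes, workorder, env gives the robot as it stands.
- The arm moves only by the shell command python3 -m crank 'ROWS'. ROWS is JSON, a list of rows, each a list of 3 entries, a list of its own where there are three numbers: the shift along the tool's x, y, z in mm, then the turn, a rotation vector about the tool's x, y, z in degrees, then the closure, from 0 (fully open) to 1 (shut). A call has 1 to 10 rows; each row is the pose to reach, as a shift and turn from the pose commanded when the call began, along the tool's axes at that moment; what a row does not reach only later rows make up. A row lasts 1/12 s, in which the tool goes at most 41.7 mm and 7.16 degrees, less where a joint would pass 70% of its speed; a pose out of reach is approached as far as the arm can. A call with a gripper value outside its range is refused whole. The fingers move at their own pace and stop on an object; the grip force is fixed at half the most. Time passes only in rows, so rows that repeat a pose let the fingers close. It gives the time, the measured TCP pose, the force, the opening and the grip force at its end, in the units of the state.
- monitor.state(): the state, without advancing time (a new reading comes with each control period).
- eyes.snapshot(name): name is "scene" or "top" or "wrist"; returns a dict with "image" (480x640x3 uint8, red, green, blue), "z_map" (480x640 float32, mm along the optical axis (not along the pixel's ray), 0 where there is no reading), "fx", "fy", "cx", "cy" (pixels), "dist" ([k1, k2, p1, p2, k3] as OpenCV has them; the pictures are not rectified), "cam_to_world" (4x4, takes a point from camera to world coordinates). Camera axes: x right, y down, z forward; pixel columns grow to the right and rows downward; lengths in mm; the calibration is good to about 2 mm. A picture is of the moment at which its call begins.
- workorder.finish_job(): hands the job in; it is judged then, once.
The state is a dict: "time": time; "q": joint angles; "dq": joint speeds; "tau": joint torques, N m; "tcp_pos": TCP position; "tcp_rot": TCP orientation; "wrist_force": force on the tool from outside, world axes, zero at the start; "wrist_torque": the same for the moment, N m; "grip_width": finger opening in mm; "finger_force": force on a finger pad.
Only numpy, scipy, OpenCV 4.12 (cv2) and the standard library are available. Lean on these libraries where they do the work, as an engineer would, in place of code of your own. Each camera call takes 0.05 s, during which the arm holds its last target. There are 200 camera calls.

## Working session

There is one attempt and no reset: what is moved stays moved. The work goes in short steps, Python scripts to look and compute and a shell command to move; the robot and the scene stay as the last step left them, time stands still between calls to the robot, and variables do not carry over. Pictures are saved under pics/ and viewed, at most 14 in all, crops included, and the job is handed in when it is done.

```bash
ls; mkdir -p pics
cat > h.py <<'E'
import numpy as np, cv2
from station import monitor, eyes, workorder, env
from scipy.spatial.transform import Rotation as R
def snap(n,f):
    s=eyes.snapshot(n); cv2.imwrite(f'pics/{f}.png',s['image'][:,:,::-1]); np.savez(f'pics/{f}.npz',**s); return s
def world(s,uv,z=None):
    """pixel(s)-> world; with depth map or on plane z"""
    K=np.array([[s['fx'],0,s['cx']],[0,s['fy'],s['cy']],[0,0,1]],float); T=np.array(s['cam_to_world'])
    uv=np.atleast_2d(np.array(uv,float)); n=cv2.undistortPoints(uv[:,None],K,np.array(s['dist'],float))[:,0]
    r=np.c_[n,np.ones(len(n))]
    if z is None:
        d=s['z_map'][uv[:,1].round().astype(int),uv[:,0].round().astype(int)]
        return (r*d[:,None])@T[:3,:3].T+T[:3,3]
    w=r@T[:3,:3].T; return T[:3,3]+w*((z-T[2,3])/w[:,2])[:,None]
E
python3 - <<'E'
from h import *
st=monitor.state();print(st)
for n in ('scene','top'):
    s=snap(n,n+'0');print(n,np.round(s['cam_to_world'],2).tolist(),s['fx'])
E
```

```text
pics
{'time': 0.0, 'q': array([-1.37450832e+00,  5.28470807e-01,  1.43392059e+00,  1.66783544e-05,
        1.18143319e+00, -1.78505659e-01]), 'dq': array([-3.50545250e-04,  2.90224689e-04, -2.78691425e-04, -7.92653516e-05,
        1.86966784e-04, -4.47842127e-05]), 'tau': array([ 7.04891263e-04, -4.42351770e+01, -1.78023612e+01, -6.48348737e-05,
        8.48212367e-03, -2.75324425e-06]), 'tcp_pos': array([ 228.68897181, -580.90127053,  244.32494604]), 'tcp_rot': array([-3.13939892e+00, -4.11470420e-04,  3.74786871e-01]), 'wrist_force': array([ 0.38519366,  0.12511281, -0.327071  ]), 'wrist_torque': array([-0.0089187 ,  0.01337098, -0.06119124]), 'finger_force': 0.0, 'grip_width': 85.63642116198243}
scene [[0.9, -0.33, 0.28, 264.76], [-0.43, -0.7, 0.57, -544.87], [0.01, -0.63, -0.77, 799.02], [0.0, 0.0, 0.0, 1.0]] 511.32596925611796
top [[0.01, -0.98, 0.18, 337.78], [-1.0, 0.0, 0.07, -70.63], [-0.07, -0.18, -0.98, 1173.36], [0.0, 0.0, 0.0, 1.0]] 482.63983270928657
```

View pics/top0.png

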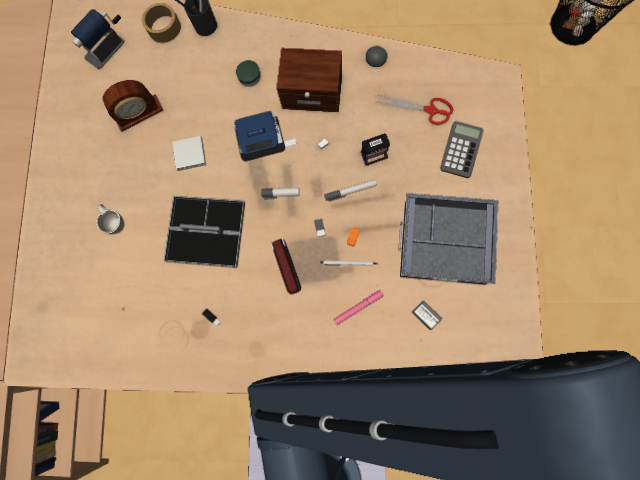

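View pics/scene0.png

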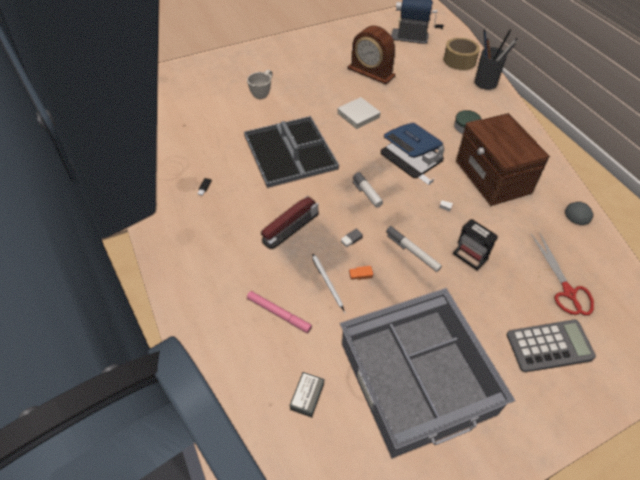

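Top view: tray about (205,231), box (449,239), stapler (286,266), staple box (427,316), marker (350,190), glue stick (281,192), eraser (320,227), USB stick (210,317), pen (350,263). In the scene view the same objects appear from the left. I'll enlarge the top view next.

Run:
```python
import cv2
im=cv2.imread('pics/top0.png')
cv2.imwrite('pics/c1.png',cv2.resize(im[175:335,240:450],None,fx=3.8,fy=3.75,interpolation=cv2.INTER_CUBIC)[:600,:800])
```

```text
(no output)
```

View pics/c1.png

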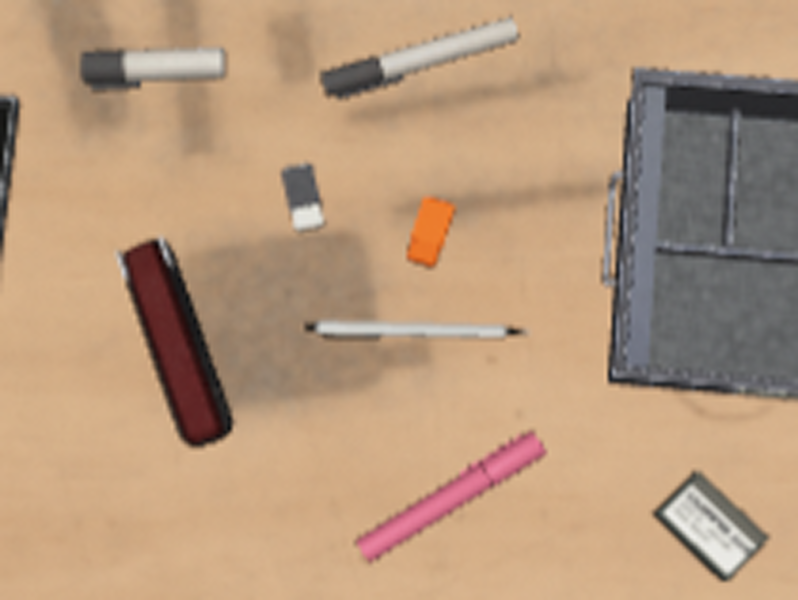

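```bash
cat > seg.py <<'E'
from h import *
s=dict(np.load('pics/top0.npz'))
v,u=np.mgrid[0:480,0:640]
W=world(s,np.c_[u.ravel(),v.ravel()]).reshape(480,640,3)
H={'tray':((205,231),50,16),'box':((449,239),62,60),'stapler':((286,266),38,35),'staple_box':((427,316),22,15),'marker':((350,190),33,9),'eraser':((320,227),14,7),'glue':((281,192),26,11),'usb':((210,317),14,4),'pen':((350,263),36,5)}
for k,((cu,cv),r,zt) in H.items():
    w=W[cv-r:cv+r,cu-r:cu+r].reshape(-1,3); w=w[(w[:,2]>zt*0.6 if k!='box' else w[:,2]>52)]
    c,sz,a=cv2.minAreaRect(w[:,:2].astype(np.float32))
    print(k,len(w),np.round(c,1),np.round(sz,1),round(a,1),'z med/max',np.round(np.percentile(w[:,2],[5,50,95]),1))
d=W[330:345,300:330].reshape(-1,3);print('desk z',d[:,2].mean(),d[:,2].std())
E
python3 seg.py
```

```text
tray 1052 [542.9 138.2] [538.1 230.7] 68.7 z med/max [10.1 16.3 59. ]
box 2414 [ 481.6 -273.9] [259.6 424.9] 66.7 z med/max [55.7 65.1 73.5]
stapler 638 [440.4  33.6] [286.9  57.7] 34.1 z med/max [35.3 45.1 53.2]
staple_box 461 [ 353.  -184.2] [ 68.  218.8] 24.9 z med/max [17.2 22.4 26.6]
marker 537 [560.2 -80.8] [444.6 164.9] 0.6 z med/max [ 5.9 15.1 29.9]
eraser 179 [485.5 -21.1] [304.8  65.1] 6.5 z med/max [ 4.7 11.5 15.7]
glue 345 [534.9  43.6] [441.2 113.8] 15.6 z med/max [10.3 19.8 25.7]
usb 261 [375.7 114.4] [371.9  66.7] 88.6 z med/max [ 2.5  5.2 11.3]
pen 1073 [470.4 -78. ] [265.1 173.4] 0.6 z med/max [ 3.1  5.5 17.4]
desk z 5.814701482067749 78.03831353544338
```

Crop 1: marker from (322,85) to (517,28), eraser corners (283,170),(312,163),(325,225),(297,230), stapler arm from (144,245) to (206,442), staple box corners (655,513),(697,473),(767,538),(726,578). Next are the box and tray crops.

Run:
```python
import cv2,numpy as np
im=cv2.imread('pics/top0.png')
a=cv2.resize(im[185:295,395:505],None,fx=5,fy=5,interpolation=cv2.INTER_CUBIC)
b=cv2.resize(im[185:295,155:255],None,fx=2.5,fy=5,interpolation=cv2.INTER_CUBIC)
c=np.hstack([a,cv2.resize(b,(250,275))]);
cv2.imwrite('pics/c2.png',np.hstack([a,np.vstack([cv2.resize(im[190:275,160:250],(250,236),interpolation=cv2.INTER_CUBIC),np.zeros((314,250,3),np.uint8)])]))
```

```text
Traceback (most recent call last):
ValueError: all the input array dimensions except for the concatenation axis must match exactly, but along dimension 0, the array at index 0 has size 550 and the array at index 1 has size 275
```

Run:
```python
import cv2,numpy as np
im=cv2.imread('pics/top0.png')
a=cv2.resize(im[185:295,395:505],(550,550),interpolation=cv2.INTER_CUBIC)
b=cv2.resize(im[190:275,160:250],(250,236),interpolation=cv2.INTER_CUBIC)
o=np.zeros((550,800,3),np.uint8);o[:,:550]=a;o[:236,550:]=b
cv2.imwrite('pics/c2.png',o)
```

```text
(no output)
```

View pics/c2.png

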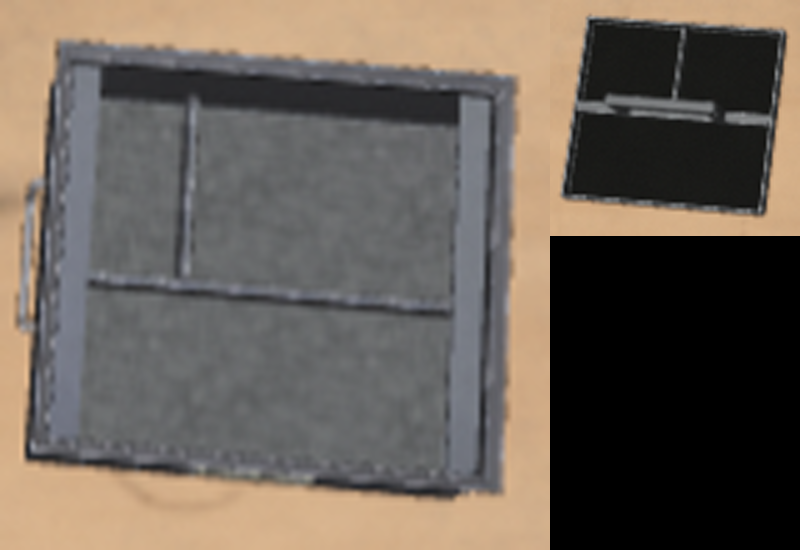

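Box crop: ribs' T-junction at about (183,281), long rib (90,280)→(450,308), and ledge edges (102,68)→(78,440) and (460,95)→(445,475). The stapler compartment is on the robot's side and the spare compartment is at +y. Tray: handle (606,102)→(714,107) with the trough on the robot's side.

Run:
```python
from h import *
s=dict(np.load('pics/top0.npz'))
c1=lambda p:np.array(p,float)/[3.8,3.75]+[240,175]-[.37,.37]
cb=lambda p:np.array(p,float)/5+[395,185]-[.4,.4]
ct=lambda p:(np.array(p,float)-[550,0])/[2.778,2.776]+[160,190]-[.32,.32]
def show(n,P,z):
    w=world(s,P,z)[:,:2]; d=np.linalg.norm(np.diff(np.r_[w,w[:1]],axis=0),axis=1)
    a=np.degrees(np.arctan2(*(w[1]-w[0])[::-1]))
    print(n,'c',w.mean(0).round(1),'len',d.round(1),'ang01',a.round(1), w.round(0).tolist())
show('stapler',c1([(124,252),(162,240),(226,432),(190,445)]),48)
show('stapler axis',c1([(144,245),(206,442)]),46)
show('eraser',c1([(283,170),(312,163),(325,225),(297,230)]),13)
show('marker',c1([(322,85),(517,28)]),9)
show('staplebox',c1([(655,513),(697,473),(767,538),(726,578)]),22)
show('rim',cb([(60,42),(515,75),(500,492),(28,458)]),71)
show('ledgeL',cb([(102,68),(78,440)]),58)
show('ledgeR',cb([(460,95),(445,475)]),58)
show('rib long',cb([(90,280),(450,308)]),22)
show('rib cross',cb([(192,95),(184,281)]),22)
show('tray',ct([(588,17),(785,32),(765,213),(565,198)]),16)
show('handle',ct([(606,99.5),(714,105.5)]),56)
```

```text
stapler c [498.9  73.2] len [ 25.2 129.6  23.6 130.7] ang01 -72.1 [[556.0, 107.0], [564.0, 83.0], [442.0, 40.0], [433.0, 63.0]]
stapler axis c [498.4  73.7] len [132.5 132.5] ang01 -161.7 [[561.0, 95.0], [436.0, 53.0]]
eraser c [599.8  -4.6] len [19.4 42.7 18.4 41.6] ang01 -76.2 [[618.0, 9.0], [623.0, -10.0], [581.0, -18.0], [578.0, -0.0]]
marker c [696.5 -79.7] len [134. 134.] ang01 -73.3 [[677.0, -16.0], [716.0, -144.0]]
staplebox c [ 386.8 -258. ] len [36.4 57.9 35.7 58.2] ang01 -46.5 [[394.0, -224.0], [419.0, -250.0], [379.0, -292.0], [354.0, -266.0]]
rim c [ 561.7 -307.7] len [211.  195.5 212.1 197.6] ang01 -94.7 [[668.0, -212.0], [651.0, -422.0], [456.0, -404.0], [471.0, -193.0]]
ledgeL c [ 570.2 -225.1] len [178.3 178.3] ang01 174.9 [[659.0, -233.0], [481.0, -217.0]]
ledgeR c [ 555.1 -391.8] len [180.3 180.3] ang01 174.7 [[645.0, -400.0], [465.0, -384.0]]
rib long c [ 556.6 -314.8] len [171.2 171.2] ang01 -94.7 [[564.0, -230.0], [550.0, -400.0]]
rib cross c [ 609.3 -277.9] len [92.7 92.7] ang01 175.6 [[655.0, -281.0], [563.0, -274.0]]
tray c [591.5 283.6] len [185.5 166.  183.7 168.9] ang01 -95.0 [[683.0, 371.0], [667.0, 186.0], [501.0, 197.0], [515.0, 381.0]]
handle c [592.9 285.5] len [97.1 97.1] ang01 -93.5 [[596.0, 334.0], [590.0, 237.0]]
```

```bash
cat > to.py <<'E'
import sys; from h import *
st=monitor.state(); Rc=R.from_euler('xyz',st['tcp_rot']); p=np.array(st['tcp_pos'])
for a in sys.argv[1:]:
    x,y,z,yaw=map(float,a.split(','))
    Rt=R.from_euler('xyz',[np.pi,0,np.radians(yaw)])
    q6=np.arctan2(y,x)+np.pi/2-np.radians(yaw)
    print(a,'shift',Rc.inv().apply(np.array([x,y,z])-p).round(1).tolist(),'turn',np.degrees((Rc.inv()*Rt).as_rotvec()).round(1).tolist(),'q6 %.2f'%q6,'dist %.0f'%np.linalg.norm([x,y,z]-p))
E
python3 to.py 498.5,73.5,200,18.3 498.5,73.5,110,18.3; python3 -m crank '[[[0,0,0],[0,0,0],0]]'; python3 to.py 498.5,73.5,200,18.3
```

```text
498.5,73.5,200,18.3 shift [490.7, -510.2, 45.6] turn [-0.1, -0.0, 3.2] q6 1.40 dist 709
498.5,73.5,110,18.3 shift [490.6, -510.0, 135.6] turn [-0.1, -0.0, 3.2] q6 1.40 dist 721
time: 0.18
tcp_pos: [228.7, -581.1, 244.6]
tcp_rot: [-3.14, -0.0, 0.375]
wrist_force: [0.1, 0.1, -0.2]
grip_width: 85.5
finger_force: 0.0
498.5,73.5,200,18.3 shift [490.7, -510.4, 45.5] turn [-0.1, -0.0, 3.2] q6 1.40 dist 709
```

```bash
python3 -m crank '[[[491,-510,46],[0,0,3.2],0],[[491,-510,46],[0,0,3.2],0],[[491,-510,46],[0,0,3.2],0],[[491,-510,46],[0,0,3.2],0],[[491,-510,46],[0,0,3.2],0],[[491,-510,46],[0,0,3.2],0],[[491,-510,46],[0,0,3.2],0],[[491,-510,46],[0,0,3.2],0],[[491,-510,46],[0,0,3.2],0],[[491,-510,46],[0,0,3.2],0]]'; python3 to.py 498.5,73.5,200,18.3 498.5,73.5,110,18.3
```

```text
time: 1.02
tcp_pos: [387.8, -195.4, 218.3]
tcp_rot: [3.141, -0.0, 0.318]
wrist_force: [1.1, -0.1, -0.9]
grip_width: 85.5
finger_force: 0.0
498.5,73.5,200,18.3 shift [189.2, -220.8, 18.3] turn [0.0, -0.0, -0.1] q6 1.40 dist 291
498.5,73.5,110,18.3 shift [189.2, -220.8, 108.3] turn [0.0, -0.0, -0.1] q6 1.40 dist 310
```

```bash
python3 -m crank '[[[189,-221,18],[0,0,0],0],[[189,-221,18],[0,0,0],0],[[189,-221,18],[0,0,0],0],[[189,-221,18],[0,0,0],0],[[189,-221,18],[0,0,0],0],[[189,-221,18],[0,0,0],0],[[189,-221,18],[0,0,0],0],[[189,-221,18],[0,0,0],0],[[189,-221,18],[0,0,0],0],[[189,-221,18],[0,0,0],0]]'
python3 - <<'E'
from h import *
snap('wrist','w0')
E
python3 to.py 498.5,73.5,42,18.3
```

```text
time: 1.85
tcp_pos: [497.2, 71.9, 200.1]
tcp_rot: [3.142, 0.001, 0.32]
wrist_force: [0.1, 0.4, -0.5]
grip_width: 85.0
finger_force: 0.0
498.5,73.5,42,18.3 shift [2.2, -1.8, 158.1] turn [-0.0, 0.1, -0.1] q6 1.40 dist 158
```

View pics/w0.png

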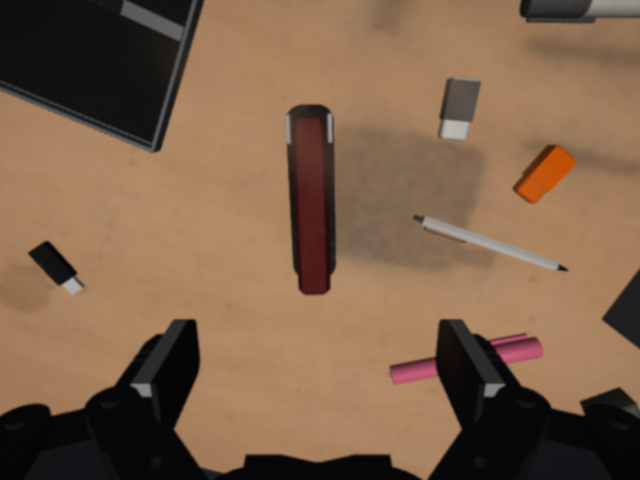

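Wrist view: stapler arm from (313,115) to (314,293), parallel to the image columns. Eraser at about (460,108), tray corner at (155,150).

Run:
```python
from h import *
s=dict(np.load('pics/w0.npz'))
print(world(s,[(313,114),(314,293),(313.5,203)],46).round(1).tolist())
e=world(s,[(449,78),(480,80),(466,138),(440,136)],13);print('eraser',e.mean(0).round(1),e.round(0).tolist())
print(world(s,[(155,150)],16).round(1))
```

```text
[[564.7, 97.6, 46.0], [441.8, 56.4, 46.0], [508.1, 78.6, 46.0]]
eraser [600.   -1.6  13. ] [[617.0, 14.0, 13.0], [622.0, -8.0, 13.0], [583.0, -16.0, 13.0], [578.0, 3.0, 13.0]]
[[502.  200.5  16. ]]
```

```bash
python3 -m crank '[[[3.5,-1.7,40],[0,0,0],0],[[3.5,-1.7,80],[0,0,0],0],[[3.5,-1.7,118],[0,0,0],0],[[3.5,-1.7,145],[0,0,0],0],[[3.5,-1.7,158],[0,0,0],0.2],[[3.5,-1.7,158],[0,0,0],1],[[3.5,-1.7,158],[0,0,0],1],[[3.5,-1.7,158],[0,0,0],1],[[3.5,-1.7,158],[0,0,0],1],[[3.5,-1.7,158],[0,0,0],1]]'
```

```text
time: 2.73
tcp_pos: [501.0, 74.3, 44.0]
tcp_rot: [3.141, -0.002, 0.319]
wrist_force: [-1.5, -0.6, 4.3]
grip_width: 23.6
finger_force: 59.1
```

```bash
python3 -m crank '[[[0,0,-15],[0,0,0],1],[[0,0,-50],[0,0,0],1],[[0,0,-90],[0,0,0],1],[[0,0,-120],[0,0,0],1],[[0,0,-130],[0,0,0],1]]'; python3 to.py 514.2,-304,180,85.2
```

```text
time: 3.15
tcp_pos: [503.0, 74.5, 177.3]
tcp_rot: [3.138, -0.009, 0.319]
wrist_force: [0.4, 0.2, -2.8]
grip_width: 23.8
finger_force: 59.5
514.2,-304,180,85.2 shift [-108.2, 362.9, -2.3] turn [0.5, -0.3, -66.9] q6 -0.45 dist 379
```

```bash
python3 -m crank '[[[-6,20,0],[0,0,-5],1],[[-18,60,0],[0,0,-12],1],[[-30,100,0],[0,0,-19],1],[[-42,140,0],[0,0,-26],1],[[-54,180,0],[0,0,-33],1],[[-66,220,0],[0,0,-40],1],[[-78,260,0],[0,0,-47],1],[[-90,300,0],[0,0,-54],1],[[-101,338,0],[0,0,-61],1],[[-108,363,0],[0,0,-67],1]]';python3 -m crank '[[[0,0,0],[0,0,0],1],[[0,0,0],[0,0,0],1]]'
python3 - <<'E'
from h import *
snap('top','t1')
import cv2
im=cv2.imread('pics/t1.png');w=cv2.imread('pics/c1.png')
s=snap('wrist','w1')
E
python3 to.py 514.2,-304,60,85.2 514.2,-304,48,85.2
```

```text
time: 3.98
tcp_pos: [510.4, -297.5, 171.5]
tcp_rot: [-3.14, -0.001, 1.46]
wrist_force: [0.9, 0.9, -2.6]
grip_width: 23.7
finger_force: 59.4
time: 4.15
tcp_pos: [510.9, -298.7, 171.4]
tcp_rot: [3.142, 0.0, 1.449]
wrist_force: [-0.1, 0.8, -2.9]
grip_width: 23.5
finger_force: 59.5
514.2,-304,60,85.2 shift [-8.8, 5.3, 111.2] turn [-0.2, -0.1, -2.0] q6 -0.45 dist 112
514.2,-304,48,85.2 shift [-8.8, 5.3, 123.2] turn [-0.2, -0.1, -2.0] q6 -0.45 dist 124
```

View pics/w1.png

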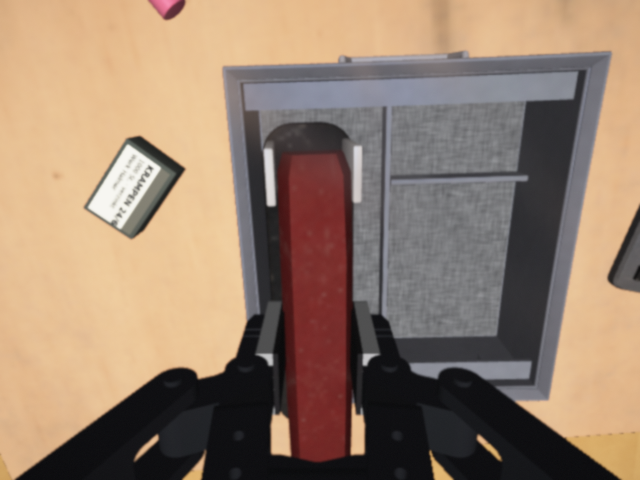

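Wrist view: box rim outer corners (224,67),(610,52),(549,400), T-junction of the ribs at (387,180), ledge inner edge (247,110)→(575,99). Staple box corners (85,207),(132,138),(184,168),(132,237).

Run:
```python
from h import *
s=dict(np.load('pics/w1.npz'))
w=world(s,[(224,67),(610,52),(549,400)],71);print('rim c',((w[0]+w[2])/2).round(1),np.linalg.norm(w[0]-w[1]),np.linalg.norm(w[2]-w[1]),w.round(1).tolist(),'yaw',np.degrees(np.arctan2(*(w[1]-w[0])[1::-1])))
t=world(s,[(387,180)],22)[0];a=np.radians(-4.8);Rz=np.array([[np.cos(a),-np.sin(a)],[np.sin(a),np.cos(a)]])
print('centre from T',t[:2]-Rz@[-4,34])
e=world(s,[(260,110),(575,99)],58);m=e.mean(0);print('ledge',e.round(1).tolist(),'yaw',np.degrees(np.arctan2(*(e[1]-e[0])[1::-1])))
```

```text
rim c [ 561.9 -307.6   71. ] 193.82809002358223 211.33133370518755 [[474.2, -193.7, 71.0], [667.2, -210.9, 71.0], [649.5, -421.5, 71.0]] yaw -5.10964747001985
centre from T [ 561.43611022 -305.86624249]
ledge [[487.2, -216.5, 58.0], [659.7, -232.2, 58.0]] yaw -5.176960881964016
```

```bash
python3 -m crank '[[[-8.8,5.3,15],[0,0,-2],1],[[-8.8,5.3,45],[0,0,-2],1],[[-8.8,5.3,75],[0,0,-2],1],[[-8.8,5.3,100],[0,0,-2],1],[[-8.8,5.3,114],[0,0,-2],1],[[-8.8,5.3,119],[0,0,-2],1],[[-8.8,5.3,120],[0,0,-2],1],[[-8.8,5.3,120],[0,0,-2],1]]'
```

```text
time: 4.92
tcp_pos: [516.0, -304.5, 52.6]
tcp_rot: [3.142, -0.0, 1.49]
wrist_force: [0.6, 0.1, -2.1]
grip_width: 23.5
finger_force: 59.4
```

```bash
python3 -m crank '[[[0,1.5,2],[0,0,0],1],[[0,1.5,4],[0,0,0],1],[[0,1.5,4.5],[0,0,0],1],[[0,1.5,4.5],[0,0,0],1]]'
```

```text
time: 5.25
tcp_pos: [517.4, -305.7, 48.4]
tcp_rot: [3.141, 0.001, 1.489]
wrist_force: [0.2, 0.4, -3.3]
grip_width: 23.8
finger_force: 59.5
```

```bash
python3 -m crank '[[[0,0,1],[0,0,0],1],[[0,0,1.5],[0,0,0],1],[[0,0,1.5],[0,0,0],1]]'
```

```text
time: 5.5
tcp_pos: [517.4, -305.8, 48.0]
tcp_rot: [3.141, 0.001, 1.488]
wrist_force: [-2.1, 1.3, 6.2]
grip_width: 23.7
finger_force: 60.3
```

```bash
python3 -m crank '[[[0,0,0],[0,0,0],0.55],[[0,0,0],[0,0,0],0.55],[[0,0,0],[0,0,0],0.55],[[0,0,-5],[0,0,0],0.55],[[0,0,-25],[0,0,0],0.55],[[0,0,-65],[0,0,0],0.55],[[0,0,-105],[0,0,0],0.55],[[0,0,-130],[0,0,0],0]]'; python3 to.py 386.8,-258,180,43.5 386.8,-258,180,-136.5
```

```text
time: 6.17
tcp_pos: [518.3, -306.5, 180.1]
tcp_rot: [3.138, 0.003, 1.489]
wrist_force: [0.7, -0.9, 0.7]
grip_width: 48.9
finger_force: 0.0
386.8,-258,180,43.5 shift [37.6, -135.1, -0.6] turn [0.3, 0.1, 41.8] q6 0.22 dist 140
386.8,-258,180,-136.5 shift [37.6, -135.1, -0.6] turn [-0.1, 0.3, -138.2] q6 3.36 dist 140
```

```bash
python3 -m crank '[[[8,-30,0],[0,0,7],0],[[19,-68,0],[0,0,14],0],[[30,-106,0],[0,0,21],0],[[37,-130,0],[0,0,28],0],[[37.6,-135,0],[0,0,35],0],[[37.6,-135,0],[0,0,41.8],0],[[37.6,-135,0],[0,0,41.8],0]]'; python3 to.py 386.8,-258,18,43.5
python3 - <<'E'
from h import *
snap('wrist','w2')
E
```

```text
time: 6.75
tcp_pos: [385.2, -256.9, 176.8]
tcp_rot: [3.141, -0.0, 0.756]
wrist_force: [-0.5, -0.3, 0.5]
grip_width: 85.1
finger_force: 0.0
386.8,-258,18,43.5 shift [0.4, 1.8, 158.8] turn [0.0, -0.0, -0.2] q6 0.22 dist 159
```

View pics/w2.png

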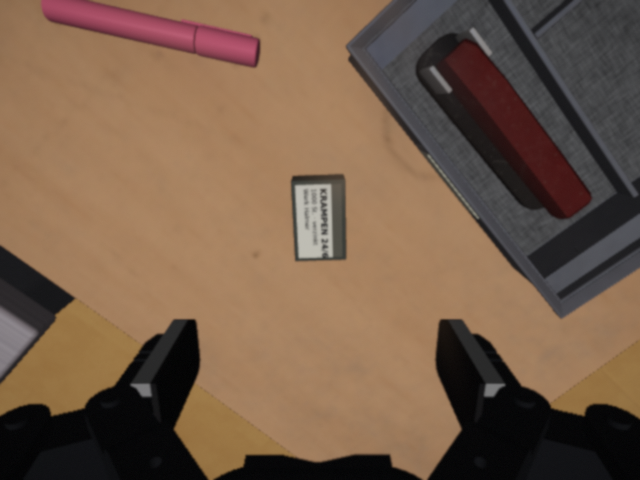

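Wrist view: staple box (292–346, 176–260), centred between the fingers. The stapler stands in its compartment from (435,60) to (575,205).

```bash
python3 - <<'E'
from h import *
s=dict(np.load('pics/w2.npz'))
w=world(s,[(462,40),(574,210)],52);print('stapler arm ends',w.round(1).tolist(),w.mean(0))
w=world(s,[(294,180),(344,178),(346,259),(296,261)],20);print(w.round(1).tolist(),w.mean(0))
E
python3 -m crank '[[[0.4,1.8,20],[0,0,0],0],[[0.4,1.8,60],[0,0,0],0],[[0.4,1.8,100],[0,0,0],0],[[0.4,1.8,135],[0,0,0],0.2],[[0.4,1.8,153],[0,0,0],0.2],[[0.4,1.8,158],[0,0,0],0.2],[[0.4,1.8,158],[0,0,0],0.2]]'
```

```text
stapler arm ends [[521.6, -237.8, 52.0], [506.6, -363.2, 52.0]] [ 514.13118171 -300.50125101   52.        ]
[[394.7, -225.4, 20.0], [419.6, -249.7, 20.0], [377.6, -293.2, 20.0], [350.9, -267.3, 20.0]] [ 385.68647411 -258.89757961   20.        ]
time: 7.38
tcp_pos: [387.2, -257.8, 16.9]
tcp_rot: [-3.139, -0.0, 0.761]
wrist_force: [0.1, -0.4, 0.1]
grip_width: 68.2
finger_force: 0.0
```

```bash
python3 -m crank '[[[0,0,-2],[0,0,0],1],[[0,0,-2],[0,0,0],1],[[0,0,-2],[0,0,0],1],[[0,0,-2],[0,0,0],1],[[0,0,-2],[0,0,0],1]]' && python3 -m crank '[[[0,0,-20],[0,0,0],1],[[0,0,-60],[0,0,0],1],[[0,0,-100],[0,0,0],1],[[0,0,-120],[0,0,0],1],[[0,0,-122],[0,0,0],1]]';python3 to.py 597.2,-344.5,140,85.1 597.2,-344.5,140,-4.9
```

```text
time: 7.8
tcp_pos: [388.0, -258.7, 22.2]
tcp_rot: [3.138, 0.0, 0.76]
wrist_force: [-0.5, 0.8, 7.2]
grip_width: 36.1
finger_force: 61.0
time: 8.22
tcp_pos: [389.3, -260.0, 147.3]
tcp_rot: [3.13, 0.0, 0.76]
wrist_force: [0.6, -0.1, -1.0]
grip_width: 36.5
finger_force: 60.6
597.2,-344.5,140,85.1 shift [92.5, 204.4, 9.6] turn [0.6, 0.2, -41.6] q6 -0.44 dist 225
597.2,-344.5,140,-4.9 shift [92.5, 204.4, 9.6] turn [0.6, -0.3, 48.4] q6 1.13 dist 225
```

```bash
python3 -m crank '[[[10,22,0],[0,0,-6],1],[[25,57,0],[0,0,-13],1],[[40,92,2],[0,0,-20],1],[[56,126,4],[0,0,-27],1],[[72,160,6],[0,0,-34],1],[[86,190,9],[0,0,-41],1],[[92.5,205,9],[0,0,-41.6],1],[[92.5,205,9],[0,0,-41.6],1]]';python3 to.py 597,-345.5,30,85.1
```

```text
time: 8.88
tcp_pos: [598.8, -344.6, 132.6]
tcp_rot: [3.138, 0.002, 1.487]
wrist_force: [0.1, -0.6, -1.1]
grip_width: 36.3
finger_force: 60.5
597,-345.5,30,85.1 shift [-0.8, -2.1, 102.6] turn [0.2, 0.1, 0.1] q6 -0.44 dist 103
```

```bash
python3 -m crank '[[[-0.8,-2,20],[0,0,0],1],[[-0.8,-2,55],[0,0,0],1],[[-0.8,-2,85],[0,0,0],1],[[-0.8,-2,98],[0,0,0],1],[[-0.8,-2,102],[0,0,0],1],[[-0.8,-2,102],[0,0,0],1]]' && python3 -m crank '[[[0,0,1.5],[0,0,0],1],[[0,0,2.5],[0,0,0],1],[[0,0,2.5],[0,0,0],1]]'
```

```text
time: 9.38
tcp_pos: [592.2, -343.0, 30.2]
tcp_rot: [-3.139, -0.002, 1.485]
wrist_force: [1.3, -0.7, -1.1]
grip_width: 36.7
finger_force: 60.5
time: 9.63
tcp_pos: [594.3, -344.4, 30.6]
tcp_rot: [3.139, 0.002, 1.485]
wrist_force: [-0.4, 0.3, -0.7]
grip_width: 36.5
finger_force: 60.5
```

```bash
python3 -m crank '[[[0,1,1],[0,0,0],1],[[0,2,2],[0,0,0],1],[[0,2,3],[0,0,0],1],[[0,2,3],[0,0,0],1],[[0,2,3],[0,0,0],1]]'
```

```text
time: 10.05
tcp_pos: [595.9, -344.2, 26.3]
tcp_rot: [3.14, 0.001, 1.485]
wrist_force: [0.8, -1.3, 1.9]
grip_width: 36.4
finger_force: 60.7
```

```bash
python3 -m crank '[[[0,0,0.7],[0,0,0],1],[[0,0,0.7],[0,0,0],0.5],[[0,0,0.7],[0,0,0],0.5],[[0,0,0.7],[0,0,0],0.5]]' && python3 -m crank '[[[0,0,-4],[0,0,0],0.5],[[0,0,-25],[0,0,0],0.5],[[0,0,-60],[0,0,0],0.5],[[0,0,-100],[0,0,0],0.5],[[0,0,-140],[0,0,0],0.2],[[0,0,-160],[0,0,0],0]]'; python3 -c "
from h import *
snap('wrist','w3')"; python3 to.py 593,284.5,180,85.5
```

```text
time: 10.38
tcp_pos: [593.6, -343.3, 24.8]
tcp_rot: [-3.138, -0.002, 1.485]
wrist_force: [-5.6, 1.0, 3.8]
grip_width: 42.6
finger_force: 0.0
time: 10.88
tcp_pos: [598.1, -345.5, 191.0]
tcp_rot: [3.133, 0.005, 1.485]
wrist_force: [0.2, 0.5, -0.3]
grip_width: 65.8
finger_force: 0.0
593,284.5,180,85.5 shift [628.3, -60.4, 8.1] turn [0.8, 0.5, -0.4] q6 0.53 dist 631
```

View pics/w3.png

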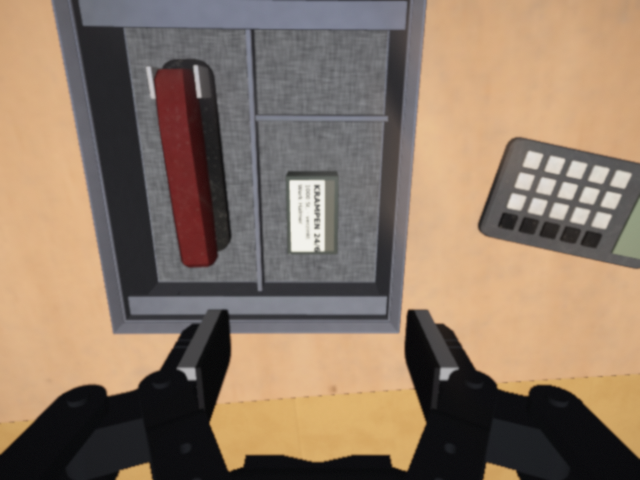

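Wrist view: the stapler stands in the long compartment and the staple box lies flat in the larger one at (312,213). The ledge inner edges are at rows ≈28 and ≈297.

```bash
python3 - <<'E'
from h import *
s=dict(np.load('pics/w3.npz'))
a=world(s,[(82,28),(405,30)],58);b=world(s,[(130,297),(386,297)],58)
print(a.round(1).tolist(),b.round(1).tolist(),'mid',((a.mean(0)+b.mean(0))/2).round(1))
t=world(s,[(253,118)],22)[0];an=np.radians(-4.9);Rz=np.array([[np.cos(an),-np.sin(an)],[np.sin(an),np.cos(an)]])
print('centre from T',t[:2]-Rz@[-4,34])
E
python3 -m crank '[[[30,-3,0],[0,0,0],0],[[70,-7,0],[0,0,0],0],[[111,-11,0],[0,0,0],0],[[152,-15,0],[0,0,0],0],[[193,-19,0],[0,0,0],0],[[234,-23,0],[0,0,0],0],[[275,-27,0],[0,0,0],0],[[316,-31,0],[0,0,0],0],[[357,-35,0],[0,0,0],0],[[398,-38,0],[0,0,0],0]]' && python3 -m crank '[[[41,-4,0],[0,0,0],0],[[82,-8,0],[0,0,0],0],[[123,-12,0],[0,0,0],0],[[164,-16,0],[0,0,0],0],[[195,-19,0],[0,0,0],0],[[215,-21,0],[0,0,0],0],[[220,-22,0],[0,0,0],0],[[220,-22,0],[0,0,0],0],[[220,-22,0],[0,0,0],0]]'; python3 -c "
from h import *
snap('wrist','w4')"; python3 to.py 593,284.5,180,85.5
```

```text
[[478.0, -217.0, 58.0], [658.6, -232.2, 58.0]] [[465.1, -383.9, 58.0], [643.0, -400.1, 58.0]] mid [ 561.2 -308.3   58. ]
centre from T [ 562.12141488 -307.70200741]
time: 11.77
tcp_pos: [591.6, 58.1, 185.1]
tcp_rot: [3.14, -0.0, 1.485]
wrist_force: [0.1, -0.4, -0.4]
grip_width: 85.5
finger_force: 0.0
time: 12.52
tcp_pos: [588.4, 276.4, 184.8]
tcp_rot: [-3.142, 0.001, 1.486]
wrist_force: [-0.1, -0.9, -0.1]
grip_width: 85.4
finger_force: 0.0
593,284.5,180,85.5 shift [9.1, 3.6, 4.9] turn [-0.0, 0.0, -0.5] q6 0.53 dist 11
```

View pics/w4.png

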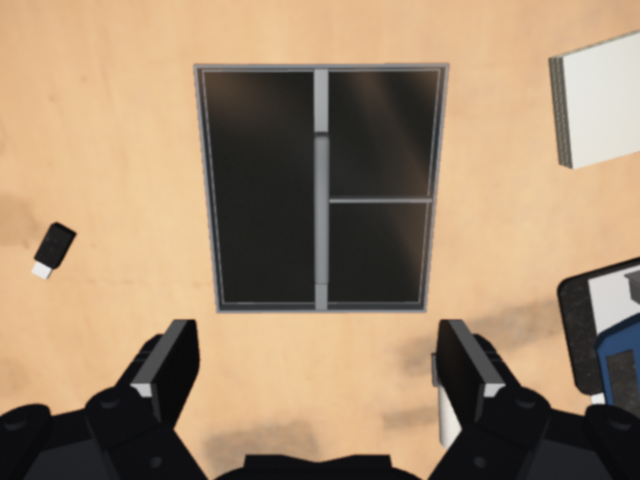

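Wrist view: tray rim corners (195,65),(448,64),(426,312),(217,312), handle bar (321,136)→(321,283), square to the gripper.

```bash
python3 - <<'E'
from h import *
s=dict(np.load('pics/w4.npz'))
w=world(s,[(195,65),(448,64),(426,312),(217,312)],16);d=w-np.roll(w,-1,0)
print(w.round(1).tolist(),w.mean(0).round(1),np.linalg.norm(d,axis=1).round(1),np.degrees(np.arctan2(d[:,1],d[:,0])).round(1))
h=world(s,[(321,136),(321,283)],56);print(h.round(1).tolist(),h.mean(0).round(1))
E
python3 to.py 593,284.5,53,85.5
```

```text
[[516.3, 385.7, 16.0], [683.0, 372.2, 16.0], [668.8, 188.3, 16.0], [500.8, 202.5, 16.0]] [592.2 287.2  16. ] [167.2 184.4 168.6 183.8] [175.4  85.6  -4.8 -94.9]
[[595.6, 336.9, 56.0], [587.6, 239.4, 56.0]] [591.6 288.2  56. ]
593,284.5,53,85.5 shift [9.2, 3.7, 131.9] turn [-0.0, 0.0, -0.5] q6 0.53 dist 132
```

```bash
python3 -m crank '[[[10,2.8,20],[0,0,0],0],[[10,2.8,60],[0,0,0],0],[[10,2.8,100],[0,0,0],0.2],[[10,2.8,130],[0,0,0],0.5],[[10,2.8,139],[0,0,0],0.5],[[10,2.8,139],[0,0,0],0.5]]' && python3 -m crank '[[[0,0,0],[0,0,0],1],[[0,0,0],[0,0,0],1],[[0,0,0],[0,0,0],1],[[0,0,0],[0,0,0],1],[[0,0,0],[0,0,0],1],[[0,0,0],[0,0,0],1]]'
```

```text
time: 13.07
tcp_pos: [590.5, 284.4, 43.1]
tcp_rot: [-3.135, 0.003, 1.483]
wrist_force: [-0.9, -0.2, 0.2]
grip_width: 42.5
finger_force: 0.0
time: 13.57
tcp_pos: [594.0, 286.9, 48.9]
tcp_rot: [3.137, -0.001, 1.485]
wrist_force: [-0.0, -0.8, 6.7]
grip_width: 9.0
finger_force: 61.9
```

```bash
python3 -m crank '[[[0,0,-10],[0,0,0],1],[[0,0,-35],[0,0,0],1],[[0,0,-70],[0,0,0],1],[[0,0,-110],[0,0,0],1],[[0,0,-145],[0,0,0],1],[[0,0,-162],[0,0,0],1],[[0,0,-165],[0,0,0],1],[[0,0,-165],[0,0,0],1]]'; python3 to.py 562,-307.5,210,85.1
```

```text
time: 14.23
tcp_pos: [592.2, 287.0, 212.8]
tcp_rot: [3.139, -0.001, 1.485]
wrist_force: [0.0, 0.5, -3.1]
grip_width: 8.5
finger_force: 60.6
562,-307.5,210,85.1 shift [-594.9, 20.6, 2.2] turn [0.1, -0.1, 0.0] q6 -0.42 dist 595
```

```bash
python3 -m crank '[[[-10,0,0],[0,0,0],1],[[-30,1,0],[0,0,0],1],[[-60,2,0],[0,0,0],1],[[-100,3,0],[0,0,0],1],[[-140,5,0],[0,0,0],1],[[-180,6,0],[0,0,0],1],[[-220,8,0],[0,0,0],1],[[-260,9,0],[0,0,0],1],[[-300,10,0],[0,0,0],1],[[-340,12,0],[0,0,0],1]]' && python3 -m crank '[[[-40,1,0],[0,0,0],1],[[-80,3,0],[0,0,0],1],[[-120,4,0],[0,0,0],1],[[-155,5,0],[0,0,0],1],[[-190,6,0],[0,0,0],1],[[-220,7,0],[0,0,0],1],[[-240,8,0],[0,0,0],1],[[-251,9,0],[0,0,0],1],[[-255,9,0],[0,0,0],1],[[-255,9,0],[0,0,0],1]]' && python3 -m crank '[[[0,0,0],[0,0,0],1],[[0,0,0],[0,0,0],1],[[0,0,0],[0,0,0],1]]'; python3 -c "
from h import *
snap('wrist','w5')"; python3 to.py 562,-307.5,125,85.1
```

```text
time: 15.07
tcp_pos: [572.1, -55.0, 208.3]
tcp_rot: [-3.135, -0.001, 1.485]
wrist_force: [1.6, 0.1, -3.2]
grip_width: 9.0
finger_force: 60.6
time: 15.9
tcp_pos: [560.9, -307.8, 209.2]
tcp_rot: [-3.138, -0.002, 1.484]
wrist_force: [0.1, 0.0, -3.3]
grip_width: 8.9
finger_force: 60.6
time: 16.15
tcp_pos: [562.2, -306.1, 211.0]
tcp_rot: [-3.141, -0.001, 1.487]
wrist_force: [-0.2, -0.8, -1.8]
grip_width: 8.5
finger_force: 60.6
562,-307.5,125,85.1 shift [-1.2, -0.2, 86.2] turn [-0.0, -0.0, 0.1] q6 -0.42 dist 86
```

View pics/w5.png

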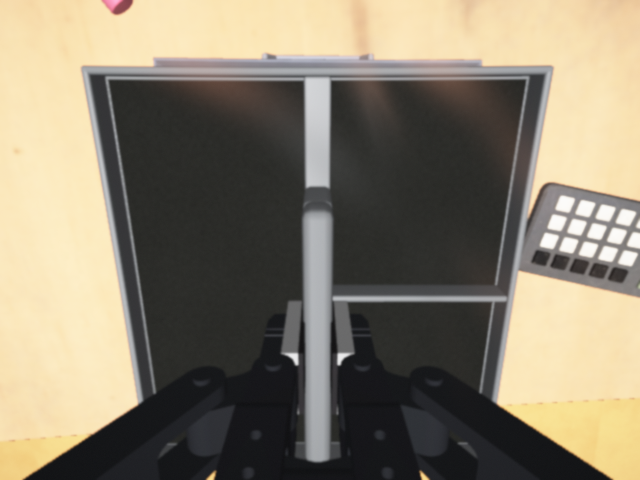

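Wrist view: the tray hangs square with its far rim corners at (84,67) and (551,67). The box rim and its handle show just beyond at row ≈58–62.

```bash
python3 - <<'E'
from h import *
s=dict(np.load('pics/w5.npz'))
w=world(s,[(84,67),(551,67)],178);a=np.radians(85.1);yd=np.array([np.cos(a),np.sin(a)])
print(w.round(1).tolist(),np.linalg.norm(w[0]-w[1]),'tray centre',w.mean(0)[:2]-93*yd)
b=world(s,[(154,60),(480,61)],71);print('box rim far edge',b.round(1).tolist())
E
python3 -m crank '[[[-1.2,0,15],[0,0,0],1],[[-1.2,0,40],[0,0,0],1],[[-1.2,0,65],[0,0,0],1],[[-1.2,0,80],[0,0,0],1],[[-1.2,0,86],[0,0,0],1],[[-1.2,0,86],[0,0,0],1],[[-1.2,0,86],[0,0,0],1]]'
```

```text
[[486.2, -206.8, 178.0], [653.1, -220.6, 178.0]] 167.4848310827954 tray centre [ 561.73472487 -306.36956388]
box rim far edge [[473.8, -194.9, 71.0], [666.9, -211.4, 71.0]]
time: 16.78
tcp_pos: [562.6, -309.0, 125.7]
tcp_rot: [3.141, 0.0, 1.486]
wrist_force: [0.9, 0.4, -2.4]
grip_width: 8.9
finger_force: 60.5
```

```bash
python3 -m crank '[[[1,0,4],[0,0,0],1],[[1,0,8],[0,0,0],1],[[1,0,12],[0,0,0],1],[[1,0,15],[0,0,0],1],[[1,0,16],[0,0,0],1],[[1,0,16],[0,0,0],1]]' && python3 -m crank '[[[0,0,1],[0,0,0],1],[[0,0,2],[0,0,0],1],[[0,0,2],[0,0,0],1]]'
```

```text
time: 17.28
tcp_pos: [561.9, -308.0, 108.8]
tcp_rot: [-3.141, -0.0, 1.485]
wrist_force: [-1.2, -0.4, -2.3]
grip_width: 9.1
finger_force: 60.7
time: 17.53
tcp_pos: [562.2, -308.2, 107.1]
tcp_rot: [3.141, 0.0, 1.485]
wrist_force: [0.2, -0.2, -2.4]
grip_width: 8.8
finger_force: 60.6
```

```bash
python3 -m crank '[[[0,0,1],[0,0,0],1],[[0,0,2],[0,0,0],1],[[0,0,2],[0,0,0],1]]'
```

```text
time: 17.78
tcp_pos: [562.3, -308.3, 106.9]
tcp_rot: [3.141, 0.001, 1.485]
wrist_force: [-1.3, 1.5, 6.2]
grip_width: 8.6
finger_force: 61.9
```

```bash
python3 -m crank '[[[0,0,0],[0,0,0],0.6],[[0,0,0],[0,0,0],0.6],[[0,0,0],[0,0,0],0.6],[[0,0,0],[0,0,0],0.6],[[0,0,-20],[0,0,0],0.5],[[0,0,-50],[0,0,0],0.3],[[0,0,-90],[0,0,0],0],[[0,0,-110],[0,0,0],0]]'; python3 to.py 696.5,-79.7,215,106.7 696.5,-79.7,215,-73.3
```

```text
time: 18.45
tcp_pos: [563.6, -309.2, 219.0]
tcp_rot: [3.137, 0.003, 1.485]
wrist_force: [0.1, -0.4, 0.8]
grip_width: 77.0
finger_force: 0.0
696.5,-79.7,215,106.7 shift [240.0, 112.8, 3.8] turn [0.2, 0.2, -21.6] q6 -0.41 dist 265
696.5,-79.7,215,-73.3 shift [240.0, 112.8, 3.8] turn [0.3, -0.3, 158.4] q6 2.74 dist 265
```

```bash
python3 -m crank '[[[20,10,0],[0,0,-5],0],[[55,26,0],[0,0,-10],0],[[92,43,0],[0,0,-16],0],[[130,61,0],[0,0,-21.6],0],[[168,79,0],[0,0,-21.6],0],[[200,94,0],[0,0,-21.6],0],[[225,106,0],[0,0,-21.6],0],[[240,113,0],[0,0,-21.6],0],[[240,113,0],[0,0,-21.6],0]]'; python3 -c "
from h import *
snap('wrist','w6')"; python3 to.py 696.5,-79.7,17,106.7
```

```text
time: 19.2
tcp_pos: [696.6, -75.0, 214.7]
tcp_rot: [3.141, -0.001, 1.866]
wrist_force: [-0.4, 0.3, 0.2]
grip_width: 85.6
finger_force: 0.0
696.5,-79.7,17,106.7 shift [-2.6, 0.3, 197.7] turn [-0.0, 0.0, 0.2] q6 -0.41 dist 198
```

View pics/w6.png

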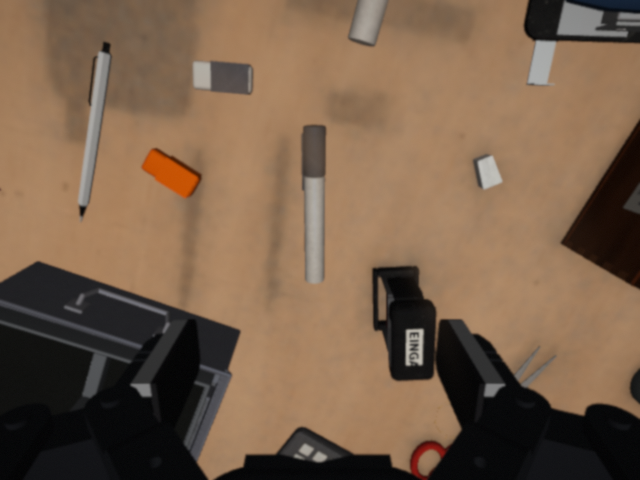

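Wrist view: marker (314,125)→(315,283), lined up with the gripper. The dark stamp stands nearby at (405,330), and the eraser is at (222,77).

```bash
python3 - <<'E'
from h import *
s=dict(np.load('pics/w6.npz'))
w=world(s,[(314,125),(315,283)],9);print(w.round(1).tolist(),w.mean(0).round(1),np.linalg.norm(w[0]-w[1]))
e=world(s,[(194,61),(252,65),(249,95),(193,88)],13);print('eraser',e.round(1).tolist(),e.mean(0).round(1))
b=world(s,[(373,267),(416,266)],0);print('stamp',b.round(1).tolist())
E
python3 to.py 697,-78.5,17,106.7
```

```text
[[675.9, -15.6, 9.0], [715.9, -144.7, 9.0]] [695.9 -80.2   9. ] 135.20398903992464
eraser [[578.9, 1.9, 13.0], [620.0, 11.9, 13.0], [622.8, -8.9, 13.0], [581.7, -16.5, 13.0]] [600.8  -2.9  13. ]
stamp [[762.3, -118.5, 0.0], [798.8, -106.3, 0.0]]
697,-78.5,17,106.7 shift [-1.6, 1.1, 197.7] turn [-0.0, 0.0, 0.2] q6 -0.40 dist 198
```

```bash
python3 -m crank '[[[-1.5,-0.5,30],[0,0,0],0.3],[[-1.5,-0.5,70],[0,0,0],0.3],[[-1.5,-0.5,110],[0,0,0],0.3],[[-1.5,-0.5,150],[0,0,0],0.3],[[-1.5,-0.5,180],[0,0,0],0.3],[[-1.5,-0.5,194],[0,0,0],0.3],[[-1.5,-0.5,197],[0,0,0],0.3],[[-1.5,-0.5,197],[0,0,0],0.3]]' && python3 -m crank '[[[0,0,0],[0,0,0],1],[[0,0,0],[0,0,0],1],[[0,0,0],[0,0,0],1],[[0,0,0],[0,0,0],1],[[0,0,0],[0,0,0],1]]'; python3 to.py 696,-78,215,106.7
```

```text
time: 19.92
tcp_pos: [694.8, -81.6, 17.7]
tcp_rot: [-3.141, -0.0, 1.861]
wrist_force: [0.0, 0.3, 0.1]
grip_width: 59.8
finger_force: 0.0
time: 20.33
tcp_pos: [696.6, -80.6, 20.6]
tcp_rot: [3.139, 0.002, 1.862]
wrist_force: [-0.9, -0.2, 7.3]
grip_width: 14.3
finger_force: 58.7
696,-78,215,106.7 shift [2.2, 0.8, -194.4] turn [0.2, 0.1, 0.0] q6 -0.40 dist 194
```

```bash
python3 -m crank '[[[0,0,-15],[0,0,0],1],[[0,0,-45],[0,0,0],1],[[0,0,-85],[0,0,0],1],[[0,0,-125],[0,0,0],1],[[0,0,-155],[0,0,0],1],[[0,0,-168],[0,0,0],1],[[0,0,-168],[0,0,0],1]]'; python3 to.py 519.2,-304,185,85.1
```

```text
time: 20.92
tcp_pos: [697.7, -80.7, 191.8]
tcp_rot: [3.133, 0.005, 1.862]
wrist_force: [-0.2, -0.4, 0.2]
grip_width: 14.5
finger_force: 58.9
519.2,-304,185,85.1 shift [-162.6, -235.2, 5.7] turn [0.5, 0.2, 21.6] q6 -0.44 dist 286
```

```bash
python3 -m crank '[[[-10,-15,0],[0,0,3],1],[[-30,-43,0],[0,0,7],1],[[-53,-76,0],[0,0,11],1],[[-76,-110,0],[0,0,15],1],[[-99,-143,0],[0,0,19],1],[[-122,-176,0],[0,0,21.6],1],[[-143,-207,0],[0,0,21.6],1],[[-157,-227,3],[0,0,21.6],1],[[-162.5,-235,5],[0,0,21.6],1],[[-162.5,-235,5],[0,0,21.6],1]]'; python3 -c "
from h import *
snap('wrist','w7')"; python3 to.py 519.2,-304,90,85.1
```

```text
time: 21.75
tcp_pos: [514.2, -304.2, 178.9]
tcp_rot: [-3.138, -0.003, 1.481]
wrist_force: [-0.1, 0.3, 0.4]
grip_width: 14.0
finger_force: 58.9
519.2,-304,90,85.1 shift [-0.9, 3.9, 89.4] turn [-0.2, -0.2, -0.1] q6 -0.44 dist 89
```

View pics/w7.png

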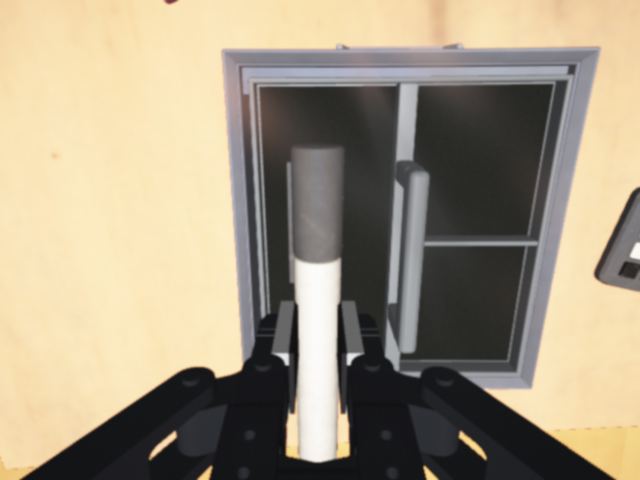

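Wrist view: the marker is held straight above the trough, and the tray is seated level inside the box rim.

```bash
python3 -m crank '[[[-1,3,15],[0,0,0],1],[[-1,3,45],[0,0,0],1],[[-1,3,72],[0,0,0],1],[[-1,3,86],[0,0,0],1],[[-1,3,91],[0,0,0],1],[[-1,3,92],[0,0,0],1],[[-1,3,92],[0,0,0],1]]' && python3 -m crank '[[[0,0,1],[0,0,0],1],[[0,0,2],[0,0,0],1],[[0,0,2],[0,0,0],1]]'
```

```text
time: 22.38
tcp_pos: [520.6, -303.7, 89.1]
tcp_rot: [3.141, -0.0, 1.487]
wrist_force: [-0.1, -0.5, 0.3]
grip_width: 14.2
finger_force: 58.9
time: 22.63
tcp_pos: [520.2, -304.9, 88.0]
tcp_rot: [3.14, 0.001, 1.485]
wrist_force: [0.5, 0.2, 0.0]
grip_width: 14.2
finger_force: 58.9
```

```bash
python3 -m crank '[[[0,0,1],[0,0,0],1],[[0,0,2],[0,0,0],1],[[0,0,3],[0,0,0],1],[[0,0,3],[0,0,0],1]]' && python3 -m crank '[[[0,0,1],[0,0,0],1],[[0,0,2],[0,0,0],1],[[0,0,2],[0,0,0],1]]'
```

```text
time: 22.97
tcp_pos: [519.5, -304.7, 84.0]
tcp_rot: [-3.141, -0.0, 1.485]
wrist_force: [-0.4, 0.4, -0.2]
grip_width: 14.2
finger_force: 58.9
time: 23.22
tcp_pos: [519.7, -304.7, 82.6]
tcp_rot: [3.141, 0.0, 1.485]
wrist_force: [-0.6, 1.5, 2.9]
grip_width: 14.2
finger_force: 59.2
```

```bash
python3 -m crank '[[[0,0,0.4],[0,0,0],1],[[0,0,0.4],[0,0,0],0.62],[[0,0,0.4],[0,0,0],0.62],[[0,0,0],[0,0,0],0.62],[[0,0,-4],[0,0,0],0.62],[[0,0,-25],[0,0,0],0.62],[[0,0,-60],[0,0,0],0.5],[[0,0,-95],[0,0,0],0.2],[[0,0,-110],[0,0,0],0]]'; python3 to.py 600.3,-3.5,190,12.5 600.3,-3.5,190,-167.5
```

```text
time: 23.97
tcp_pos: [521.9, -306.2, 196.4]
tcp_rot: [3.135, 0.004, 1.485]
wrist_force: [0.9, -0.8, 0.1]
grip_width: 65.5
finger_force: 0.0
600.3,-3.5,190,12.5 shift [308.3, 52.2, 5.5] turn [0.5, -0.0, 72.6] q6 1.35 dist 313
600.3,-3.5,190,-167.5 shift [308.3, 52.2, 5.5] turn [0.0, 0.5, -107.4] q6 4.49 dist 313
```

```bash
python3 -m crank '[[[12,2,0],[0,0,5],0],[[35,6,0],[0,0,12],0],[[65,11,0],[0,0,19],0],[[97,16,0],[0,0,26],0],[[130,22,0],[0,0,33],0],[[163,28,0],[0,0,40],0],[[196,33,0],[0,0,47],0.2],[[229,39,0],[0,0,54],0.4],[[258,44,0],[0,0,61],0.4],[[282,48,0],[0,0,67],0.4]]'; python3 to.py 600.3,-3.5,140,12.7
```

```text
time: 24.8
tcp_pos: [592.3, -25.3, 192.1]
tcp_rot: [-3.141, -0.001, 0.311]
wrist_force: [1.3, -0.5, 0.2]
grip_width: 51.2
finger_force: 0.0
600.3,-3.5,140,12.7 shift [14.2, -18.3, 52.1] turn [-0.0, -0.1, 5.1] q6 1.34 dist 57
```

```bash
python3 -m crank '[[[6,-8,0],[0,0,3],0.4],[[12,-15,0],[0,0,5.1],0.4],[[14.2,-18,20],[0,0,5.1],0.4],[[14.2,-18,40],[0,0,5.1],0.4],[[14.2,-18,50],[0,0,5.1],0.4],[[14.2,-18,50],[0,0,5.1],0.4],[[14.2,-18,50],[0,0,5.1],0.4]]'
python3 - <<'E'
from h import *
snap('wrist','w8')
E
python3 to.py 600.3,-3.5,16,12.7
```

```text
time: 25.38
tcp_pos: [599.4, -6.3, 141.7]
tcp_rot: [-3.141, 0.001, 0.226]
wrist_force: [-0.3, -1.5, 0.7]
grip_width: 51.3
finger_force: 0.0
600.3,-3.5,16,12.7 shift [0.8, -3.0, 126.5] turn [0.0, -0.0, 0.3] q6 1.34 dist 126
```

View pics/w8.png

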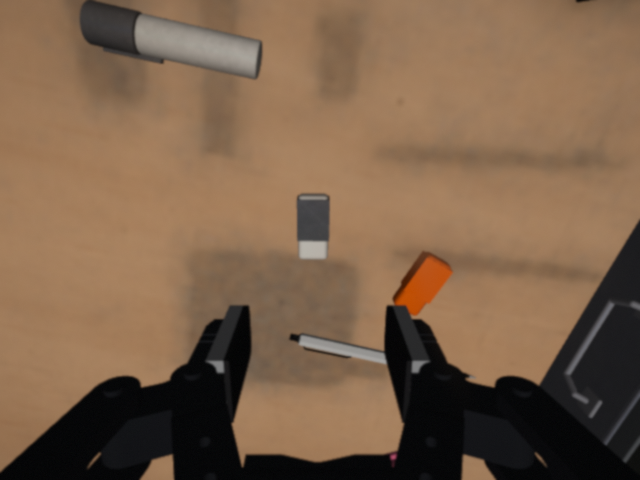

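Wrist view: eraser at (313,226), square to the gripper and about 3 mm left of centre. The orange one at (423,280) is clear.

```bash
python3 -m crank '[[[0.8,-3,30],[0,0,0],0.45],[[0.8,-3,70],[0,0,0],0.45],[[0.8,-3,105],[0,0,0],0.45],[[0.8,-3,121],[0,0,0],0.45],[[0.8,-3,125],[0,0,0],0.45],[[0.8,-3,125],[0,0,0],0.45],[[0.8,-3,125],[0,0,0],0.45]]' && python3 -m crank '[[[0,0,0],[0,0,0],1],[[0,0,0],[0,0,0],1],[[0,0,0],[0,0,0],1],[[0,0,0],[0,0,0],1]]'
```

```text
time: 26.02
tcp_pos: [601.2, -3.6, 18.6]
tcp_rot: [3.14, -0.003, 0.226]
wrist_force: [0.6, 0.7, -0.3]
grip_width: 47.4
finger_force: 0.0
time: 26.35
tcp_pos: [601.1, -3.5, 19.3]
tcp_rot: [3.14, -0.004, 0.227]
wrist_force: [-0.1, -0.1, 6.4]
grip_width: 19.0
finger_force: 59.1
```

```bash
python3 -m crank '[[[0,0,-15],[0,0,0],1],[[0,0,-45],[0,0,0],1],[[0,0,-85],[0,0,0],1],[[0,0,-125],[0,0,0],1],[[0,0,-155],[0,0,0],1],[[0,0,-162],[0,0,0],1]]'; python3 to.py 608.8,-265.6,180,-4.9
```

```text
time: 26.85
tcp_pos: [603.1, -3.6, 186.0]
tcp_rot: [3.137, -0.012, 0.227]
wrist_force: [0.9, -0.5, 0.8]
grip_width: 18.9
finger_force: 58.8
608.8,-265.6,180,-4.9 shift [-53.5, 256.5, 6.7] turn [0.2, -0.7, 17.9] q6 1.24 dist 262
```

```bash
python3 -m crank '[[[-4,16,0],[0,0,3],1],[[-11,48,0],[0,0,7],1],[[-19,88,0],[0,0,11],1],[[-27,128,0],[0,0,15],1],[[-35,168,0],[0,0,17.9],1],[[-43,205,0],[0,0,17.9],1],[[-50,235,3],[0,0,17.9],1],[[-53,252,5],[0,0,17.9],1],[[-53.5,256.5,6],[0,0,17.9],1],[[-53.5,256.5,6],[0,0,17.9],1]]'; python3 -m crank '[[[0,0,0],[0,0,0],1],[[0,0,0],[0,0,0],1]]'; python3 to.py 608.8,-265.6,87,-4.9
```

```text
time: 27.68
tcp_pos: [604.7, -265.4, 172.4]
tcp_rot: [-3.14, 0.001, -0.087]
wrist_force: [-0.3, 0.3, -0.6]
grip_width: 18.9
finger_force: 58.8
time: 27.85
tcp_pos: [605.1, -262.6, 173.0]
tcp_rot: [-3.14, 0.001, -0.084]
wrist_force: [0.4, 0.1, -0.0]
grip_width: 18.9
finger_force: 58.8
608.8,-265.6,87,-4.9 shift [4.1, 2.8, 86.0] turn [-0.1, 0.1, 0.1] q6 1.24 dist 86
```

```bash
python3 -m crank '[[[4,2.5,15],[0,0,0],1],[[4,2.5,45],[0,0,0],1],[[4,2.5,70],[0,0,0],1],[[4,2.5,83],[0,0,0],1],[[4,2.5,87],[0,0,0],1],[[4,2.5,87],[0,0,0],1],[[4,2.5,87],[0,0,0],1]]' && python3 -m crank '[[[0,0,1],[0,0,0],1],[[0,0,2],[0,0,0],1],[[0,0,3],[0,0,0],1],[[0,0,3],[0,0,0],1]]'
```

```text
time: 28.43
tcp_pos: [609.7, -267.9, 86.6]
tcp_rot: [3.141, -0.001, -0.085]
wrist_force: [0.2, 0.0, -0.4]
grip_width: 19.3
finger_force: 58.8
time: 28.77
tcp_pos: [609.2, -268.2, 83.8]
tcp_rot: [3.141, -0.001, -0.086]
wrist_force: [-0.8, 0.4, -0.3]
grip_width: 19.2
finger_force: 58.8
```

```bash
python3 -m crank '[[[0,0,1],[0,0,0],1],[[0,0,2],[0,0,0],1],[[0,0,2],[0,0,0],1]]' && python3 -m crank '[[[0,0,0.5],[0,0,0],1],[[0,0,1],[0,0,0],1],[[0,0,1],[0,0,0],1]]'
```

```text
time: 29.02
tcp_pos: [609.1, -268.1, 81.4]
tcp_rot: [3.141, -0.0, -0.086]
wrist_force: [-0.0, -0.8, 0.8]
grip_width: 19.5
finger_force: 59.0
time: 29.27
tcp_pos: [609.1, -268.1, 81.3]
tcp_rot: [3.141, -0.0, -0.086]
wrist_force: [-1.2, -0.2, 7.2]
grip_width: 19.2
finger_force: 59.6
```

Down on the tray floor; release, retreat upwards, and check.

```bash
python3 -m crank '[[[0,0,0],[0,0,0],0.6],[[0,0,0],[0,0,0],0.6],[[0,0,0],[0,0,0],0.6],[[0,0,-4],[0,0,0],0.6],[[0,0,-25],[0,0,0],0.6],[[0,0,-60],[0,0,0],0.5],[[0,0,-100],[0,0,0],0.3],[[0,0,-130],[0,0,0],0],[[-20,0,-150],[0,0,0],0]]' && python3 -m crank '[[[-41,0,0],[0,0,0],0],[[-82,0,0],[0,0,0],0],[[-110,0,0],[0,0,0],0],[[-120,0,0],[0,0,0],0],[[-120,0,0],[0,0,0],0],[[-120,0,0],[0,0,0],0]]'
python3 - <<'E'
from h import *
snap('wrist','w9')
E
```

```text
time: 30.02
tcp_pos: [593.2, -267.9, 234.5]
tcp_rot: [3.137, -0.01, -0.084]
wrist_force: [0.8, -0.7, 1.2]
grip_width: 76.7
finger_force: 0.0
time: 30.52
tcp_pos: [470.4, -256.7, 230.6]
tcp_rot: [3.141, -0.002, -0.087]
wrist_force: [0.2, -0.0, 1.3]
grip_width: 85.6
finger_force: 0.0
```

View pics/w9.png

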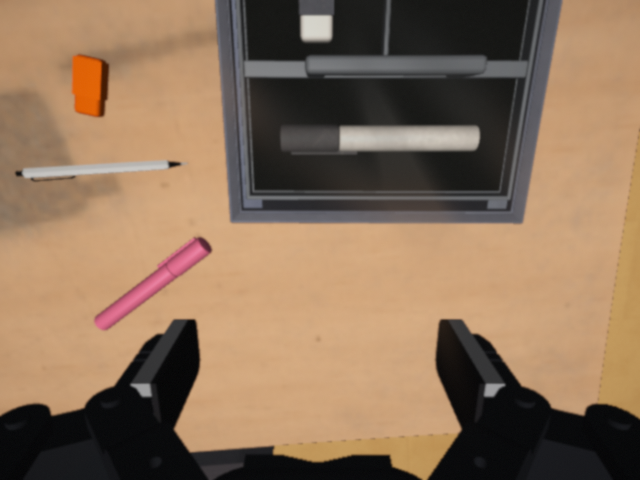

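The marker lies in the trough, (280–478, 138), and the eraser lies flat in a well at (316,20). The tray is level, and the pen, pink pen and orange eraser are untouched. Handing in.

```bash
python3 -c "
from h import *
print(workorder.finish_job())"
```

```text
the job is handed in; nothing more can be done
None
```

The stationery box is packed as asked and the job is handed in at about 31 s of the 122 s allowed; the hand-in returned no verdict, but the last wrist-camera picture showed the tray seated with the marker in its trough and the eraser in a well.

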